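# Dry-fit the wiring devices on the practice board

## Robot

A 7-joint arm with a two-finger parallel gripper is mounted at the origin on the work surface. World frame = base frame: x ahead of the robot, y to its left, z up, the work surface at z = 0. Lengths are in m, angles in rad, forces in N, time in s.
With the tool pointing down it reaches from about 0.4 to 0.85 m from the base axis. Payload 4.5 kg.
Tool frame: the origin (TCP) lies between the finger pads; the fingertips stand 25 mm ahead of it and the grasp point (between the pads) lies 6 mm ahead of it; z points along the fingers, y is the line along which they close (so a half turn about z gives the same grasp; the last joint's range is limited). The gripper opens to 88 mm and grips with 3 to 60 N. Pads are 18 mm wide; open, the fingers measure 123 mm over their backs; the gripper's body (75 mm by 187 mm) begins 45 mm behind the grasp point.
Start: joints at [1.162, 0.689, -0.195, 1.565, 0.157, 0.902, -0.215], TCP at [0.268, -0.565, 0.264] pointing down, gripper open.
Joint ranges: [-3.01, 3.01], [-0.46, 2.08], [-1.47, 1.51], [0.13, 2.56], [-1, 4.14], [0.04, 2.09], [-2.66, 2.66]. Speed limits (rad/s): [2.57, 2.57, 3.14, 3.14, 3.14, 3.14, 3.14].

## Interface

Orientations are given as a rotation vector (axis times angle).
In Python, from workcell import * gives the robot as it stands.
- The arm moves only by the tool apply_moves, never from a script. Its argument "deltas" is a list that holds one entry, the list of rows, each a list of 6 numbers: the shift along the tool's x, y, z in units of 400 mm (1.0 is 400 mm), then the turn, a rotation vector about the tool's x, y, z in units of pi rad (1.0 is pi rad). In form: [[[tx, ty, tz, ax, ay, az], ...]]. A call has 1 to 20 rows; each row is the pose to reach, as a shift and turn from the pose commanded when the call began, along the tool's axes at that moment, turning the shorter way round; what a row does not reach only later rows make up. A row lasts 1/12 s, in which the tool goes at most 41.7 mm and 7.16 degrees, less where a joint would pass 70% of its speed; a pose out of reach is approached as far as the arm can. A call with a number of a shift or a turn outside -1 to 1 is refused whole. A call with a gripper value outside its range is refused whole. "jaw" is the opening, from -1 (shut) to 1 (fully open), set as the call begins (left out, the last holds). The fingers move at their own pace and stop on an object; "newtons" is the grip in N (left out, the last holds). Time passes only in rows, so rows that repeat a pose let the fingers close. It gives the time, the measured TCP pose, the force, the opening and the grip force at its end, in the units of the state.
- observe(): the state, without advancing time (a new reading comes with each control period).
- camera(name): name is "scene" or "side" or "wrist"; returns (picture, depth): 420x560x3 uint8, red, green, blue; 420x560 float32, m along the optical axis (not along the pixel's ray), 0 where there is no reading.
- calibration(name): a dict with "mtx" (3x3 intrinsics, pixels), "world_from_camera" (4x4, takes a point from camera to world coordinates); the wrist camera has in their place "T_tool_cam" (4x4, takes a point from camera to tool coordinates, whose origin is the TCP and whose axes are the flange's). Camera axes: x right, y down, z forward; pixel columns grow to the right and rows downward; lengths in m; the calibration is good to about 2 mm. A picture is of the moment at which its call begins: read the wrist's pose just before it. calibration takes no time and is no camera call.
- finish_job(): hands the job in; it is judged then, once.
Trained networks look in the newest picture that a camera, given by its name, has taken for a name from the list of things; names that differ only in an ending like _2 or _b are one class to them, and where a whole thing is asked for, a point or a joint stands for the part that bears it (a point fixed in the world has none). Each returns a list of dicts, best first, with "score" (0 to 1); they miss things now and then, are a little off and sometimes report something else, mostly with a low value. They report only what shows in the picture. A call takes as long as a camera call. They do not tell look-alikes from the thing itself.
- cut_out(camera, query): "pixels" (420x560 bool, what is visible of it) and "extent" ([left, top, width, height] in pixels, round what is visible of it).
- place_of(camera, query): "centre" ([column, row] in pixels: a listed point, or the origin of a listed thing).
The state is a dict: "time_s": time; "joint_positions": joint angles; "qd": joint speeds; "effort": joint torques, N m; "position": TCP position; "tool_rot": TCP orientation; "contact_force": force on the tool from outside, world axes, zero at the start; "moment": the same for the moment, N m; "grip_width": finger opening in m; "finger_force": force on a finger pad.
Only numpy, scipy, OpenCV 4.12 (cv2) and the standard library are available. Lean on these libraries where they do the work, as an engineer would, in place of code of your own. Each camera call takes 0.05 s, during which the arm holds its last target. There are 200 camera calls.

## Task

Set out the wiring devices for a dry fit on the practice board: put each of the four devices (lampholder, socket outlet, terminal strip, switch) the right way up on the wooden mounting block that carries its outline, centred in the outline and lined up with it. Set each one down gently, do not drop it, and leave the pliers and the screwdriver lying where they are.

Things in the scene. Friction and masses are not known exactly. Their poses are not given: they have to be found in the camera images.
- lampholder: Screw-shell lampholder of white porcelain standing on its base: round base disc 66 mm across and about 14 mm high, then a round neck 42 mm across (the place to grip) up to 52 mm, with a brass threaded shell inside the open top. Origin: centre of the underside; z up along its axis. Round, so its yaw does not matter. About 100 g.
- socket: Surface socket outlet of ivory plastic: a square body 56 x 56 mm, 22 mm high, with a slightly smaller raised face (46 x 46 mm, to 26 mm) that has two dark slots and a small round hole. Origin: centre of the underside; x and y square with its sides, z up. Grip it across any two facing sides (56 mm). About 80 g.
- terminals: Five-way terminal strip of grey plastic with brass bars, steel screws and upright partitions: 96 mm long (its x), 32 mm wide (its y), 24 mm high. Origin: centre of the underside, z up. Grip it across its width. About 90 g.
- switch: Surface rocker switch of ivory plastic with rounded ends (oblong): 74 mm long over the round ends (its x), 42 mm wide (its y), body 26 mm high, rocker to about 32 mm. Origin: centre of the underside, z up. Grip it across its width. About 70 g.
- block_round: Round wooden mounting block 88 mm across, 15 mm thick, fixed on the 9 mm plywood practice board, with a scribed circle of 69 mm: the lampholder's place. Origin: centre of the block's underside, the top face is 15 mm above it; z up. The outline is centred on the block.
- block_square: Square wooden mounting block 80 x 80 mm, 15 mm thick, fixed on the practice board, with a scribed square of 59 mm: the socket outlet's place. Origin: centre of the block's underside, the top face is 15 mm above it; x and y square with its sides. The outline is centred on the block and square with it.
- block_long: Long narrow wooden mounting block 124 mm (its x) by 56 mm (its y), 15 mm thick, fixed on the practice board, with a scribed rectangle of 99 x 35 mm: the terminal strip's place. Origin: centre of the block's underside, the top face is 15 mm above it. The outline is centred on the block, its length along the block's x.
- block_oblong: Rectangular wooden mounting block 100 mm (its x) by 66 mm (its y), 15 mm thick, fixed on the practice board, with a scribed outline with round ends of 77 x 45 mm: the switch's place. Origin: centre of the block's underside, the top face is 15 mm above it. The outline is centred on the block, its length along the block's x.
- pliers: Pliers with blue handles lying flat among the devices, to be left alone: about 170 mm long (its x, jaws to +x), 57 mm wide, 16 mm high. Origin: near the middle of its length, on the table.
- screwdriver: Screwdriver with a red handle lying among the devices, to be left alone: about 180 mm long (its x, blade to +x), handle 25 mm thick. Origin: the middle of its length, on the table.
Not all that is in view belongs to the job. Of the things shaped like the lampholder, the white one is meant. What is shaped like the switch but red is not meant.

How it is judged:
By the outcome, as a careful person would: the job done as asked, in the order asked, and still so for the second after the job is handed in, with the robot touching nothing.
It also fails if it takes over 109 s, if anything falls off the work surface, if the arm or the gripper's body presses on something with over 40 N, if the wrist force passes 120 N, or if a joint passes its speed limit or range.

## Working session

There is one attempt and no reset: what is moved stays moved. The work goes in short steps, Python scripts to look and compute and a tool call to move; the robot and the scene stay as the last step left them, time stands still between calls to the robot, and variables do not carry over. Pictures are saved under pics/ and viewed, at most 14 in all, crops included, and the job is handed in when it is done.

Besides the shell and the picture viewer there is one more tool, called by a JSON object that holds its "name" and its "arguments", one argument or row to a line. apply_moves: Moves the arm, as the interface text tells. Its arguments: {"type":"object","properties":{"deltas":{"type":"array","items":{"type":"array","items":{"type":"array","items":{"type":"number"}}}},"jaw":{"type":"number"},"newtons":{"type":"number"}},"required":["deltas"]}

```bash
mkdir -p pics; ls; python3 - <<'E'
from workcell import *
import cv2,numpy as np
s=observe();print({k:np.round(v,3).tolist() for k,v in s.items()})
for n in("scene","side","wrist"):
    p,d=camera(n);cv2.imwrite(f"pics/{n}0.png",p[:,:,::-1]);np.save(f"{n}0.npy",d)
    c=calibration(n);print(n,{k:np.round(v,4).tolist() for k,v in c.items()})
E
```

```text
pics
{'time_s': 0.0, 'joint_positions': [1.162, 0.69, -0.195, 1.566, 0.157, 0.903, -0.215], 'qd': [0.001, -0.001, -0.0, 0.0, 0.001, -0.001, 0.001], 'effort': [-0.001, -52.756, -1.267, -15.343, -0.053, 0.007, 0.0], 'position': [0.267, -0.564, 0.263], 'tool_rot': [-3.063, -0.69, 0.001], 'contact_force': [0.085, -0.952, -0.322], 'moment': [-0.005, -0.016, 0.0], 'finger_force': 0.0, 'grip_width': 0.089}
scene {'mtx': [[387.9957, 0.0, 278.1581], [0.0, 387.9957, 206.8364], [0.0, 0.0, 1.0]], 'world_from_camera': [[0.4726, 0.7588, -0.4482, 0.9698], [0.8813, -0.4039, 0.2454, -0.288], [0.0052, -0.511, -0.8596, 0.972], [0.0, 0.0, 0.0, 1.0]]}
side {'mtx': [[406.2701, 0.0, 274.9428], [0.0, 406.2701, 210.0648], [0.0, 0.0, 1.0]], 'world_from_camera': [[-0.8671, -0.2744, 0.4157, 0.0407], [-0.498, 0.492, -0.7141, 0.6767], [-0.0086, -0.8262, -0.5633, 0.5962], [0.0, 0.0, 0.0, 1.0]]}
wrist {'mtx': [[316.7274, 0.0, 283.6082], [0.0, 316.7274, 207.1136], [0.0, 0.0, 1.0]], 'T_tool_cam': [[0.0005, -0.9604, -0.2787, 0.0721], [1.0, 0.0006, -0.0005, -0.0003], [0.0006, -0.2787, 0.9604, -0.1211], [0.0, 0.0, 0.0, 1.0]]}
```

View pics/scene0.png

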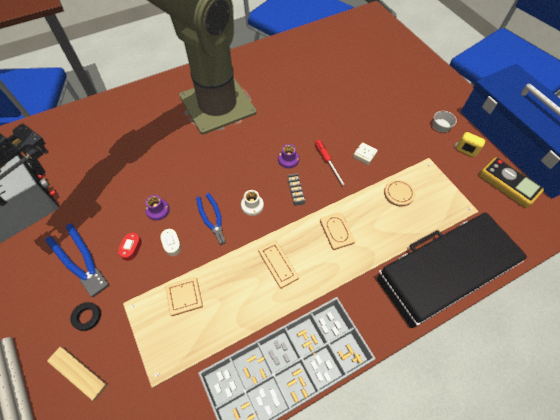

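View pics/side0.png

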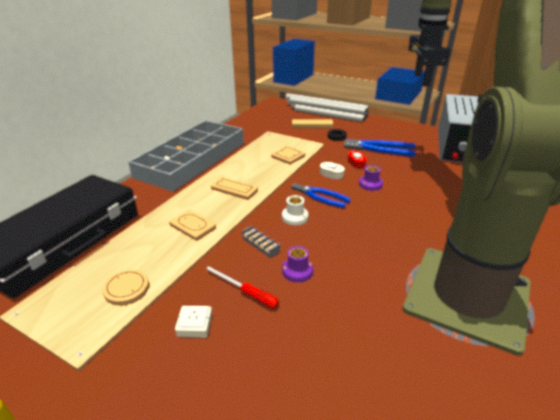

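```bash
cat > h.py <<'E'
from workcell import *
import cv2,numpy as np
from scipy.spatial.transform import Rotation as R
NAMES=["lampholder","socket","terminals","switch","block_round","block_square","block_long","block_oblong","pliers","screwdriver"]
def wfc(n,s=None):
    c=calibration(n)
    if n!="wrist": return c["mtx"],np.array(c["world_from_camera"])
    T=np.eye(4);T[:3,:3]=R.from_rotvec(s["tool_rot"]).as_matrix();T[:3,3]=s["position"]
    return c["mtx"],T@np.array(c["T_tool_cam"])
def cloud(K,T,d):
    v,u=np.mgrid[:d.shape[0],:d.shape[1]]
    P=np.stack([(u-K[0][2])/K[0][0]*d,(v-K[1][2])/K[1][1]*d,d],-1)
    return P@T[:3,:3].T+T[:3,3]
def onplane(K,T,uv,z):
    r=T[:3,:3]@np.array([(uv[0]-K[0][2])/K[0][0],(uv[1]-K[1][2])/K[1][1],1]);o=T[:3,3]
    return o+r*(z-o[2])/r[2]
E
python3 - <<'E'
from h import *
for n in("scene","side"):
    p,d=camera(n);K,T=wfc(n);W=cloud(K,T,d)
    for q in NAMES:
        for m in cut_out(n,q)[:3]:
            if m["score"]<.2: continue
            M=m["pixels"]&(d>0);X=W[M]
            if len(X)<20: continue
            print(n,q,round(m["score"],2),m["extent"],M.sum(),"med",np.round(np.median(X,0),3),"zpc",np.round(np.percentile(X[:,2],[5,50,95]),3),"col",np.median(p[M],0))
E
```

```text
scene lampholder 0.95 [147.7, 192.3, 22.1, 25.5] 453 med [ 0.322 -0.321  0.024] zpc [0.007 0.024 0.052] col [123.  71. 111.]
scene lampholder 0.86 [243.6, 186.3, 20.2, 27.2] 421 med [ 0.433 -0.076  0.024] zpc [0.009 0.024 0.053] col [214. 201. 173.]
scene lampholder 0.82 [276.5, 145.9, 24.9, 24.2] 370 med [0.337 0.095 0.024] zpc [0.007 0.024 0.053] col [127.  70. 112.]
scene socket 0.75 [356.1, 142.7, 21.3, 22.0] 350 med [0.431 0.312 0.023] zpc [0.001 0.023 0.028] col [241. 238. 217.]
scene terminals 0.73 [287.3, 174.7, 19.4, 27.3] 349 med [0.442 0.06  0.017] zpc [0.006 0.017 0.025] col [146. 128. 110.]
scene terminals 0.56 [160.2, 228.8, 22.4, 28.1] 398 med [ 0.438 -0.323  0.026] zpc [0.007 0.026 0.032] col [245.  244.  234.5]
scene switch 0.9 [160.2, 229.6, 24.5, 26.1] 406 med [ 0.437 -0.324  0.026] zpc [0.006 0.026 0.032] col [245. 244. 234.]
scene switch 0.58 [117.9, 230.4, 20.7, 29.2] 429 med [ 0.396 -0.425  0.026] zpc [0.009 0.026 0.031] col [238.  69.  64.]
scene block_round 0.72 [388.0, 179.4, 26.9, 29.0] 672 med [0.597 0.318 0.024] zpc [0.013 0.024 0.027] col [243. 214. 150.
[... 2018 characters left out ...]
0] 641 med [ 0.618 -0.086  0.023] zpc [0.012 0.023 0.025] col [244. 199. 117.]
side block_long 0.64 [271.9, 145.7, 31.0, 15.4] 393 med [ 0.581 -0.336  0.023] zpc [0.013 0.023 0.025] col [242. 194. 115.]
side block_long 0.33 [292.1, 183.3, 55.1, 26.1] 545 med [ 0.399 -0.193  0.011] zpc [0.001 0.011 0.015] col [ 54.  69. 143.]
side block_oblong 0.81 [168.5, 210.3, 47.2, 29.4] 854 med [0.605 0.101 0.023] zpc [0.011 0.023 0.025] col [247. 204. 120.]
side pliers 0.58 [290.4, 185.5, 57.1, 25.4] 642 med [ 0.398 -0.196  0.01 ] zpc [-0.001  0.01   0.015] col [ 66.   70.  140.5]
side screwdriver 0.64 [204.4, 268.9, 77.8, 38.1] 574 med [0.355 0.213 0.019] zpc [0.009 0.019 0.025] col [222.   23.5   6. ]
```

The scene view shows the white lampholder at (252,201), between two purple look-alikes. The socket is at (366,153), the terminals at (296,189) and the white switch at (170,241), with the red one at (129,244). The blocks are, from left to right, square, long, oblong and round. The side view agrees, and everything stands upright. Next I'll survey with the wrist camera from above.

```bash
cat >> h.py <<'E'
def rot(yaw): # tool down, tool x at yaw in world
    c,s=np.cos(yaw),np.sin(yaw);return np.array([[c,s,0],[s,-c,0],[0,0,-1.]])
def to(pos,yawdeg,s=None):
    s=s or observe();R0=R.from_rotvec(s["tool_rot"]).as_matrix()
    d=R0.T@(np.array(pos)-s["position"])
    r=R.from_matrix(R0.T@rot(np.radians(yawdeg))).as_rotvec()
    n=max(np.linalg.norm(d)/.0417,np.degrees(np.linalg.norm(r))/7.16)
    print("to",pos,yawdeg,"->",np.round(np.r_[d/.4,r/np.pi],4).tolist(),"rows>=",round(n,1))
def st():
    s=observe();M=R.from_rotvec(s["tool_rot"]).as_matrix()
    print("t",round(s["time_s"],2),"pos",np.round(s["position"],4),"yaw",round(np.degrees(np.arctan2(M[1,0],M[0,0])),2),"tilt",np.round(M[2,:2],4),"F",np.round(s["contact_force"],2),"w",round(s["grip_width"],4),"ff",round(s["finger_force"],2),"q7",np.round(s["joint_positions"],2));return s
E
python3 - <<'E'
from h import *
st();to([.56,-.25,.3],0)
E
```

```text
t 1.25 pos [ 0.2678 -0.5647  0.2637] yaw 25.37 tilt [0.     0.0001] F [-0.83  0.62  0.67] w 0.0882 ff 0.0 q7 [ 1.16  0.69 -0.19  1.57  0.16  0.9  -0.22]
to [0.56, -0.25, 0.3] 0 -> [0.9971, -0.3979, -0.0906, 0.0, -0.0, 0.141] rows>= 10.3
```

{"name": "apply_moves", "arguments": {
  "deltas": [
    [[0.997,-0.398,-0.09,0,0,0.141],[0.997,-0.398,-0.09,0,0,0.141],[0.997,-0.398,-0.09,0,0,0.141],[0.997,-0.398,-0.09,0,0,0.141],[0.997,-0.398,-0.09,0,0,0.141],[0.997,-0.398,-0.09,0,0,0.141],[0.997,-0.398,-0.09,0,0,0.141],[0.997,-0.398,-0.09,0,0,0.141],[0.997,-0.398,-0.09,0,0,0.141],[0.997,-0.398,-0.09,0,0,0.141],[0.997,-0.398,-0.09,0,0,0.141],[0.997,-0.398,-0.09,0,0,0.141],[0.997,-0.398,-0.09,0,0,0.141],[0.997,-0.398,-0.09,0,0,0.141],[0.997,-0.398,-0.09,0,0,0.141]]
  ],
  "jaw": 1,
  "newtons": 20
}}

```text
time_s: 2.5
position: [0.5583, -0.2524, 0.2996]
tool_rot: [3.14, -0.006, -0.002]
contact_force: [0.3, 0.2, 0.6]
grip_width: 0.0882
finger_force: 0.0
```

```bash
cat >> h.py <<'E'
TOP={"lampholder":.052,"socket":.022,"terminals":.024,"switch":.026,"block_round":.024,"block_square":.024,"block_long":.024,"block_oblong":.024}
def survey(tag,names=list(TOP),n="wrist"):
    s=st();p,d=camera(n);cv2.imwrite(f"pics/{tag}.png",p[:,:,::-1]);K,T=wfc(n,s);W=cloud(K,T,d)
    for q in names:
        for m in cut_out(n,q)[:3]:
            if m["score"]<.3: continue
            M=cv2.dilate(m["pixels"].astype(np.uint8),np.ones((7,7)))>0
            X=W[M&(d>0)];zt=np.percentile(X[:,2],97)
            lo=TOP[q]-.004 if q!="socket" else .014
            Z=W[M&(d>0)&(W[...,2]>lo)&(W[...,2]<.07)]
            if len(Z)<30: continue
            (c,sz,a)=cv2.minAreaRect((Z[:,:2]*1000).astype(np.float32))
            if sz[0]<sz[1]: a+=90
            col=np.median(p[m["pixels"]],0)
            e=m["extent"]
            print(f"{q:13s}{m['score']:.2f} px {e[0]+e[2]/2:.0f},{e[1]+e[3]/2:.0f} ctr {c[0]:.1f},{c[1]:.1f} size {max(sz):.1f}x{min(sz):.1f} longaxis {a%180:.1f} z97 {zt:.4f} zmed {np.median(Z[:,2]):.4f} col {col}")
    return s,p,d,W
E
python3 - <<'E'
from h import *
survey("w1")
E
```

```text
t 2.5 pos [ 0.5583 -0.2524  0.2996] yaw -0.22 tilt [-0.0013  0.0013] F [0.28 0.21 0.62] w 0.0882 ff 0.0 q7 [ 0.36  0.63 -0.03  1.57  0.02  0.95 -1.24]
lampholder   0.75 px 152,260 ctr 437.3,-62.1 size 20.3x3.2 longaxis 130.9 z97 0.3062 zmed 0.0520 col [198.5 189.  167.5]
lampholder   0.61 px 329,350 ctr 308.7,-322.0 size 42.3x42.2 longaxis 134.4 z97 0.3562 zmed 0.0515 col [112.  70.  75.]
terminals    0.46 px 149,260 ctr 439.0,-63.0 size 23.5x6.3 longaxis 127.0 z97 0.3073 zmed 0.0379 col [187. 173. 153.]
switch       0.97 px 336,265 ctr 430.1,-324.1 size 72.8x42.4 longaxis 175.5 z97 0.0317 zmed 0.0265 col [236. 235. 215.]
block_square 0.93 px 361,147 ctr 589.0,-347.3 size 80.4x80.1 longaxis 79.3 z97 0.0257 zmed 0.0242 col [237. 202. 139.]
block_long   0.89 px 156,121 ctr 623.3,-97.2 size 124.2x56.9 longaxis 1.6 z97 0.0258 zmed 0.0243 col [235. 195. 133.]
```

View pics/w1.png

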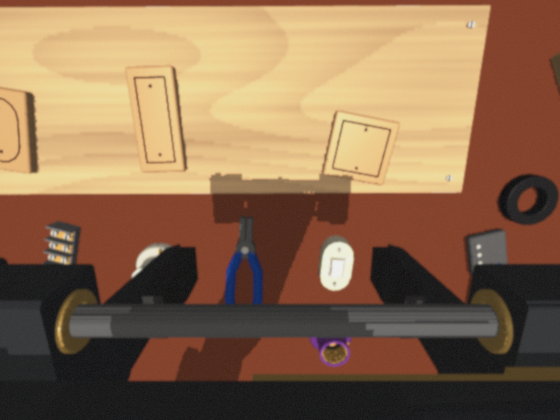

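The wrist view shows the switch at (336,265), the square block at (361,147) and the long block at (156,121), all at the sizes given. Next are the middle and left areas.

{"name": "apply_moves", "arguments": {
  "deltas": [
    [[0,-0.6,0,0,0,0],[0,-0.6,0,0,0,0],[0,-0.6,0,0,0,0],[0,-0.6,0,0,0,0],[0,-0.6,0,0,0,0],[0,-0.6,0,0,0,0],[0,-0.6,0,0,0,0],[0,-0.6,0,0,0,0]]
  ]
}}

```text
time_s: 3.62
position: [0.56, -0.0072, 0.2998]
tool_rot: [-3.141, -0.008, -0.0]
contact_force: [0.9, -0.6, -0.2]
grip_width: 0.0879
finger_force: 0.0
```

```bash
python3 - <<'E'
from h import *
survey("w2")
E
```

```text
t 3.62 pos [ 0.56   -0.0072  0.2998] yaw 0.3 tilt [ 0.0002 -0.0009] F [ 0.92 -0.62 -0.19] w 0.0879 ff 0.0 q7 [-0.06  0.55 -0.02  1.73  0.01  0.86 -1.65]
lampholder   0.93 px 329,271 ctr 422.5,-73.8 size 42.1x41.7 longaxis 38.9 z97 0.0525 zmed 0.0515 col [176.  160.  133.5]
lampholder   0.63 px 208,347 ctr 320.1,100.1 size 41.5x33.3 longaxis 91.7 z97 0.3566 zmed 0.0513 col [123.  79.  59.]
socket       0.70 px 49,253 ctr 446.3,324.1 size 62.5x28.5 longaxis 87.1 z97 0.3458 zmed 0.0231 col [201. 196. 166.]
terminals    0.59 px 236,256 ctr 439.3,62.9 size 97.0x31.9 longaxis 163.0 z97 0.0247 zmed 0.0237 col [143. 128. 102.]
switch       0.75 px 512,254 ctr 452.5,-323.7 size 43.1x27.5 longaxis 92.6 z97 0.3454 zmed 0.0260 col [181. 174. 149.]
block_round  0.61 px 32,144 ctr 592.4,311.9 size 87.0x66.6 longaxis 166.1 z97 0.0259 zmed 0.0243 col [229. 181. 120.]
block_square 0.68 px 535,152 ctr 591.2,-336.9 size 79.9x61.3 longaxis 169.3 z97 0.0255 zmed 0.0239 col [224.  174.5 117. ]
block_long   0.44 px 31,144 ctr 592.4,311.9 size 87.0x66.6 longaxis 166.1 z97 0.0259 zmed 0.0243 col [229. 181. 120.]
block_oblong 0.82 px 204,127 ctr 613.6,93.5 size 100.1x66.4 longaxis 170.3 z97 0.0257 zmed 0.0242 col [235. 204. 142.]
block_oblong 0.67 px 50,252 ctr 446.6,325.9 size 60.5x26.2 longaxis 90.3 z97 0.3455 zmed 0.0248 col [202. 198. 167.]
```

{"name": "apply_moves", "arguments": {
  "deltas": [
    [[-0.05,-0.75,0,0,0,0],[-0.05,-0.75,0,0,0,0],[-0.05,-0.75,0,0,0,0],[-0.05,-0.75,0,0,0,0],[-0.05,-0.75,0,0,0,0],[-0.05,-0.75,0,0,0,0],[-0.05,-0.75,0,0,0,0],[-0.05,-0.75,0,0,0,0],[-0.05,-0.75,0,0,0,0],[-0.05,-0.75,0,0,0,0]]
  ]
}}

```text
time_s: 4.9
position: [0.5401, 0.2892, 0.2994]
tool_rot: [3.14, 0.0, -0.0]
contact_force: [0.4, -1.0, -0.7]
grip_width: 0.0886
finger_force: 0.0
```

```bash
python3 - <<'E'
from h import *
survey("w3")
E
```

```text
t 4.9 pos [0.5401 0.2892 0.2994] yaw 0.0 tilt [-0.0001  0.0015] F [ 0.4  -1.03 -0.69] w 0.0886 ff 0.0 q7 [-0.57  0.63  0.01  1.57 -0.    0.95 -2.13]
lampholder   0.75 px 536,247 ctr 434.9,-58.4 size 13.9x4.7 longaxis 127.7 z97 0.3449 zmed 0.0513 col [153. 147. 129.]
lampholder   0.55 px 415,340 ctr 309.3,108.7 size 23.8x5.8 longaxis 65.6 z97 0.3558 zmed 0.0518 col [143.  83. 114.]
socket       0.60 px 261,255 ctr 424.0,321.4 size 56.6x55.7 longaxis 117.9 z97 0.0274 zmed 0.0258 col [179. 165. 140.]
terminals    0.58 px 449,245 ctr 439.6,63.3 size 96.4x33.6 longaxis 163.1 z97 0.3021 zmed 0.0238 col [167.5 140.5 104. ]
block_round  0.82 px 261,130 ctr 594.7,322.7 size 86.7x86.5 longaxis 173.9 z97 0.0257 zmed 0.0242 col [242. 225. 165.]
block_long   0.35 px 259,128 ctr 594.7,322.7 size 86.7x86.5 longaxis 173.9 z97 0.0257 zmed 0.0242 col [242. 225. 165.]
block_oblong 0.90 px 447,113 ctr 613.9,94.1 size 100.0x66.6 longaxis 170.8 z97 0.0256 zmed 0.0241 col [239. 201. 136.]
```

```bash
python3 - <<'E'
from h import *
s=st();to([.4225,-.0738,.12],0,s);to([.4225,-.0738,.045],0,s)
E
```

```text
t 5.35 pos [0.5403 0.2893 0.2998] yaw -0.07 tilt [0.0001 0.0001] F [-0.55  0.32  1.21] w 0.0885 ff 0.0 q7 [-0.57  0.63  0.01  1.57 -0.    0.95 -2.14]
to [0.4225, -0.0738, 0.12] 0 -> [-0.2933, 0.908, 0.4496, 0.0, -0.0, -0.0004] rows>= 10.1
to [0.4225, -0.0738, 0.045] 0 -> [-0.2933, 0.908, 0.6371, 0.0, -0.0, -0.0004] rows>= 11.0
```

View pics/w3.png

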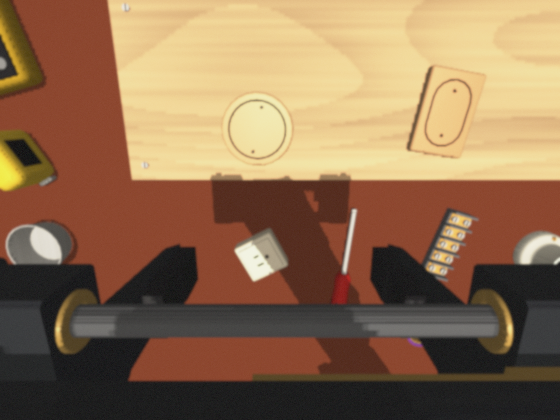

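The view shows the round block at (257,128), the socket at (261,255), the screwdriver blade clear to its right at (350,240), and the oblong block at (447,113). Now I'll pick the lampholder.

{"name": "apply_moves", "arguments": {
  "deltas": [
    [[-0.293,0.908,0.45,0,0,0],[-0.293,0.908,0.45,0,0,0],[-0.293,0.908,0.45,0,0,0],[-0.293,0.908,0.45,0,0,0],[-0.293,0.908,0.45,0,0,0],[-0.293,0.908,0.45,0,0,0],[-0.293,0.908,0.45,0,0,0],[-0.293,0.908,0.45,0,0,0],[-0.293,0.908,0.45,0,0,0],[-0.293,0.908,0.45,0,0,0],[-0.293,0.908,0.45,0,0,0],[-0.293,0.908,0.45,0,0,0],[-0.293,0.908,0.45,0,0,0],[-0.293,0.908,0.5,0,0,0],[-0.293,0.908,0.57,0,0,0],[-0.293,0.908,0.62,0,0,0],[-0.293,0.908,0.637,0,0,0],[-0.293,0.908,0.637,0,0,0],[-0.293,0.908,0.637,0,0,0]]
  ]
}}

```text
time_s: 6.93
position: [0.4331, -0.0729, 0.0549]
tool_rot: [-3.139, -0.007, 0.018]
contact_force: [0.3, 0.4, 0.8]
grip_width: 0.0877
finger_force: 0.0
```

{"name": "apply_moves", "arguments": {
  "deltas": [
    [[0,0,0,0,0,0],[0,0,0,0,0,0],[0,0,0,0,0,0],[0,0,0,0,0,0],[0,0,0,0,0,0],[0,0,0,0,0,0]]
  ],
  "jaw": -1,
  "newtons": 15
}}

```text
time_s: 7.43
position: [0.4311, -0.0752, 0.0549]
tool_rot: [-3.14, -0.0, 0.023]
contact_force: [-0.8, -0.1, 0.0]
grip_width: 0.0501
finger_force: 0.0
```

{"name": "apply_moves", "arguments": {
  "deltas": [
    [[0,0,-0.02,0,0,0],[0,0,-0.02,0,0,0],[0,0,-0.02,0,0,0],[0,0,-0.02,0,0,0]]
  ],
  "jaw": 1
}}

```text
time_s: 7.77
position: [0.4311, -0.0754, 0.0625]
tool_rot: [-3.14, 0.0, 0.023]
contact_force: [-0.6, -0.5, -0.3]
grip_width: 0.0749
finger_force: 0.0
```

```bash
python3 - <<'E'
from h import *
s=st();print(np.round(s["joint_positions"],3));to([.4225,-.0738,.045],0,s)
p,d=camera("wrist");cv2.imwrite("pics/w4.png",p[:,:,::-1])
E
```

```text
t 7.77 pos [ 0.4311 -0.0754  0.0625] yaw -0.0 tilt [-0.0148 -0.0014] F [-0.64 -0.45 -0.32] w 0.0749 ff 0.0 q7 [ 0.13  0.87 -0.11  2.24  1.07  0.09 -2.57]
[ 0.133  0.872 -0.106  2.243  1.069  0.092 -2.575]
to [0.4225, -0.0738, 0.045] 0 -> [-0.0207, -0.0039, 0.0442, -0.0005, 0.0047, -0.0] rows>= 0.5
```

The low near corner drives joint 6 to its lower limit, and joint 7 is close to its own at this yaw. The lampholder is round, so I'll raise, turn to yaw 90° and descend there.

```bash
python3 - <<'E'
from h import *
s=observe();to([.4225,-.0738,.13],0,s);to([.4225,-.0738,.13],90,s);to([.4225,-.0738,.045],90,s)
E
```

```text
to [0.4225, -0.0738, 0.13] 0 -> [-0.0237, -0.0042, -0.1686, -0.0004, 0.0048, 0.0] rows>= 1.6
to [0.4225, -0.0738, 0.13] 90 -> [-0.0237, -0.0042, -0.1686, -0.0041, 0.0035, -0.5] rows>= 12.6
to [0.4225, -0.0738, 0.045] 90 -> [-0.0205, -0.0039, 0.0439, -0.0041, 0.0035, -0.5] rows>= 12.6
```

{"name": "apply_moves", "arguments": {
  "deltas": [
    [[0,0,-0.1,0,0,0],[0,0,-0.19,0,0,0],[0,0,-0.19,0,0,-0.5],[0,0,-0.19,0,0,-0.5],[0,0,-0.19,0,0,-0.5],[0,0,-0.19,0,0,-0.5],[0,0,-0.19,0,0,-0.5],[0,0,-0.19,0,0,-0.5],[0,0,-0.19,0,0,-0.5],[0,0,-0.19,0,0,-0.5],[0,0,-0.19,0,0,-0.5],[0,0,-0.19,0,0,-0.5],[0,0,-0.19,0,0,-0.5],[0,0,-0.19,0,0,-0.5],[0,0,-0.19,0,0,-0.5],[0,0,-0.19,0,0,-0.5],[0,0,-0.19,0,0,-0.5]]
  ]
}}

```text
time_s: 9.23
position: [0.4318, -0.0754, 0.1382]
tool_rot: [-2.215, -2.21, 0.016]
contact_force: [0.7, 1.1, -0.5]
grip_width: 0.0881
finger_force: 0.0
```

```bash
python3 - <<'E'
from h import *
s=st();to([.4225,-.0738,.045],90,s)
E
```

```text
t 9.23 pos [ 0.4318 -0.0754  0.1382] yaw 89.88 tilt [ 0.0015 -0.016 ] F [ 0.67  1.07 -0.5 ] w 0.0881 ff 0.0 q7 [ 0.59  0.84 -0.87  2.19  1.11  0.68 -1.1 ]
to [0.4225, -0.0738, 0.045] 90 -> [0.0037, -0.0196, 0.2333, -0.0051, -0.0005, -0.0007] rows>= 2.2
```

{"name": "apply_moves", "arguments": {
  "deltas": [
    [[0.0037,-0.0196,0.05,-0.005,0,0],[0.0037,-0.0196,0.1,-0.005,0,0],[0.0037,-0.0196,0.15,-0.005,0,0],[0.0037,-0.0196,0.2,-0.005,0,0],[0.0037,-0.0196,0.22,-0.005,0,0],[0.0037,-0.0196,0.233,-0.005,0,0],[0.0037,-0.0196,0.233,-0.005,0,0],[0.0037,-0.0196,0.233,-0.005,0,0]]
  ]
}}

```text
time_s: 9.9
position: [0.423, -0.0737, 0.0456]
tool_rot: [-2.222, -2.221, -0.002]
contact_force: [0.1, 0.4, 0.6]
grip_width: 0.088
finger_force: 0.0
```

```bash
python3 - <<'E'
from h import *
s=st();to([.4225,-.0738,.045],90,s)
p,d=camera("wrist");cv2.imwrite("pics/w4.png",p[:,:,::-1])
E
```

```text
t 9.9 pos [ 0.423  -0.0737  0.0456] yaw 89.97 tilt [0.0013 0.0006] F [0.11 0.36 0.63] w 0.088 ff 0.0 q7 [ 0.5   1.01 -0.73  2.26  1.56  0.6  -1.5 ]
to [0.4225, -0.0738, 0.045] 90 -> [-0.0002, -0.0012, 0.0016, 0.0002, -0.0004, -0.0002] rows>= 0.0
```

View pics/w4.png

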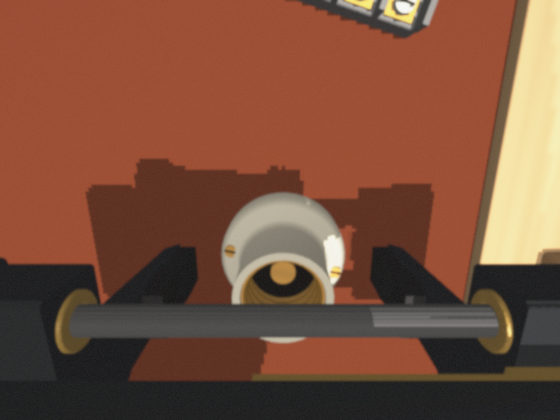

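The lampholder sits centred between the open fingers (neck at column 283). Closing and lifting.

{"name": "apply_moves", "arguments": {
  "deltas": [
    [[0,0,0,0,0,0],[0,0,0,0,0,0],[0,0,0,0,0,0],[0,0,0,0,0,0],[0,0,0,0,0,0],[0,0,0,0,0,0],[0,0,0,0,0,0],[0,0,0,0,0,0],[0,0,-0.01,0,0,0],[0,0,-0.05,0,0,0],[0,0,-0.12,0,0,0],[0,0,-0.2,0,0,0],[0,0,-0.25,0,0,0],[0,0,-0.25,0,0,0]]
  ],
  "jaw": -1,
  "newtons": 15
}}

```text
time_s: 11.12
position: [0.4244, -0.0736, 0.1488]
tool_rot: [2.218, 2.219, 0.008]
contact_force: [-0.5, 0.1, -1.9]
grip_width: 0.0414
finger_force: 15.0
```

```bash
python3 - <<'E'
from h import *
s=st();to([.5947,.3227,.13],90,s)
E
```

```text
t 11.12 pos [ 0.4244 -0.0736  0.1488] yaw 90.02 tilt [0.0007 0.0065] F [-0.52  0.1  -1.89] w 0.0414 ff 15.0 q7 [ 0.57  0.79 -0.83  2.22  1.11  0.63 -1.11]
to [0.5947, 0.3227, 0.13] 90 -> [0.9906, 0.4259, 0.0503, 0.0021, -0.0002, 0.0001] rows>= 10.4
```

{"name": "apply_moves", "arguments": {
  "deltas": [
    [[0.05,0.02,0.05,0.002,0,0],[0.15,0.06,0.05,0.002,0,0],[0.99,0.426,0.05,0.002,0,0],[0.99,0.426,0.05,0.002,0,0],[0.99,0.426,0.05,0.002,0,0],[0.99,0.426,0.05,0.002,0,0],[0.99,0.426,0.05,0.002,0,0],[0.99,0.426,0.05,0.002,0,0],[0.99,0.426,0.05,0.002,0,0],[0.99,0.426,0.05,0.002,0,0],[0.99,0.426,0.05,0.002,0,0],[0.99,0.426,0.05,0.002,0,0],[0.99,0.426,0.05,0.002,0,0],[0.99,0.426,0.05,0.002,0,0],[0.99,0.426,0.05,0.002,0,0],[0.99,0.426,0.05,0.002,0,0]]
  ]
}}

```text
time_s: 12.45
position: [0.5932, 0.3199, 0.1255]
tool_rot: [-2.22, -2.218, 0.008]
contact_force: [0.1, 0.1, -1.2]
grip_width: 0.0416
finger_force: 15.0
```

```bash
python3 - <<'E'
from h import *
s=st();to([.5947,.3227,.070],90,s)
p,d=camera("wrist");cv2.imwrite("pics/w5.png",p[:,:,::-1]);K,T=wfc("wrist",s);W=cloud(K,T,d);Rt=rot(np.radians(90))
def circ(sel):
    X=W[sel][:,:2];c,r=cv2.minEnclosingCircle((X*1000).astype(np.float32));return np.round(c,1),round(r,1),len(X)
near=np.hypot(W[...,0]-.5947,W[...,1]-.3227)<.06
print("block",circ(near&(W[...,2]>.021)&(W[...,2]<.028)&(d>0)))
n2=near&(d>0)&(np.hypot(W[...,0]-.5947,W[...,1]-.3227)<.036)
print("base",circ(n2&(W[...,2]>.09)&(W[...,2]<.112)), "top",circ(n2&(W[...,2]>.128)&(W[...,2]<.15)&(np.hypot(W[...,0]-.5947,W[...,1]-.3227)<.023)))
print(np.histogram(W[n2][:,2],bins=np.arange(.06,.2,.005)))
E
```

```text
t 12.45 pos [0.5932 0.3199 0.1255] yaw 89.94 tilt [-0.001  -0.0061] F [ 0.15  0.13 -1.2 ] w 0.0416 ff 15.0 q7 [-0.16  1.06 -0.86  1.48  0.88  1.03 -1.24]
to [0.5947, 0.3227, 0.07] 90 -> [0.0072, 0.0046, 0.1388, -0.002, 0.0003, -0.0004] rows>= 1.3
block (array([594.9, 323.4]), 43.6, 4426)
base (array([593.6, 330.4]), 34.0, 6954) top (array([594.7, 322.7]), 23.0, 2317)
(array([   0,    0,    0,   10,  181,  214, 1255, 1954, 1925, 1319,  943,
        885,  970, 1236, 2179,  478,  685,  717,  307,  274,  374,  469,
        539, 2174, 6787, 1611, 1814, 3339]), array([0.06 , 0.065, 0.07 , 0.075, 0.08 , 0.085, 0.09 , 0.095, 0.1  ,
       0.105, 0.11 , 0.115, 0.12 , 0.125, 0.13 , 0.135, 0.14 , 0.145,
       0.15 , 0.155, 0.16 , 0.165, 0.17 , 0.175, 0.18 , 0.185, 0.19 ,
       0.195, 0.2  ]))
```

View pics/w5.png

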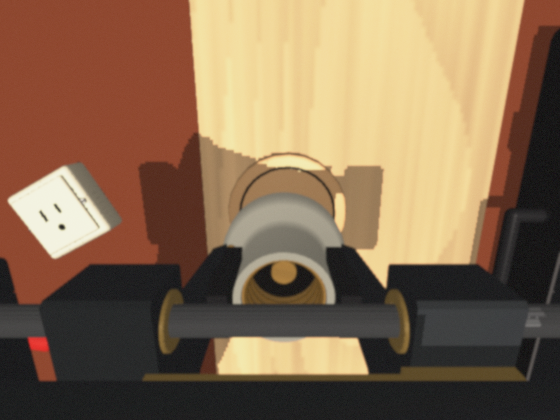

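The lampholder (base at columns 224–343) hangs over the round block (columns 229–346), and the scribed circle shows at row 170. The measured shift is 1.5/2.8 mm. Lowering now.

{"name": "apply_moves", "arguments": {
  "deltas": [
    [[0.008,0.0046,0.02,-0.002,0,0],[0.008,0.0046,0.05,-0.002,0,0],[0.008,0.0046,0.08,-0.002,0,0],[0.008,0.0046,0.1,-0.002,0,0],[0.008,0.0046,0.115,-0.002,0,0],[0.008,0.0046,0.125,-0.002,0,0],[0.008,0.0046,0.13,-0.002,0,0],[0.008,0.0046,0.133,-0.002,0,0],[0.008,0.0046,0.136,-0.002,0,0],[0.008,0.0046,0.138,-0.002,0,0],[0.008,0.0046,0.138,-0.002,0,0],[0.008,0.0046,0.138,-0.002,0,0]]
  ]
}}

```text
time_s: 13.5
position: [0.5948, 0.3255, 0.0712]
tool_rot: [-2.221, -2.221, -0.003]
contact_force: [0.4, 0.1, -1.7]
grip_width: 0.0412
finger_force: 15.0
```

```bash
python3 - <<'E'
from h import *
s=st();to([.5948,.323,.0697],90,s)
E
```

```text
t 13.5 pos [0.5948 0.3255 0.0712] yaw 90.01 tilt [0.0015 0.0011] F [ 0.44  0.1  -1.67] w 0.0412 ff 15.0 q7 [-0.18  1.13 -0.82  1.49  0.94  0.95 -1.29]
to [0.5948, 0.323, 0.0697] 90 -> [-0.0062, -0.0, 0.0038, 0.0003, -0.0005, 0.0001] rows>= 0.1
```

{"name": "apply_moves", "arguments": {
  "deltas": [
    [[-0.006,0,0,0,0,0],[-0.006,0,0,0,0,0],[-0.006,0,0.002,0,0,0],[-0.006,0,0.003,0,0,0],[-0.006,0,0.004,0,0,0],[-0.006,0,0.004,0,0,0],[-0.006,0,0.004,0,0,0]]
  ]
}}

```text
time_s: 14.08
position: [0.5947, 0.3229, 0.0696]
tool_rot: [-2.221, -2.222, -0.002]
contact_force: [-0.8, -1.4, 2.4]
grip_width: 0.0417
finger_force: 15.0
```

```bash
python3 - <<'E'
from h import *
s=st();to([.5948,.323,.0697],90,s)
p,d=camera("side");cv2.imwrite("pics/s5.png",cv2.resize(p[230:330,60:200,::-1],None,fx=4,fy=4))
E
```

```text
t 14.08 pos [0.5947 0.3229 0.0696] yaw 90.01 tilt [0.001  0.0009] F [-0.77 -1.38  2.42] w 0.0417 ff 15.0 q7 [-0.18  1.13 -0.82  1.5   0.95  0.95 -1.29]
to [0.5948, 0.323, 0.0697] 90 -> [0.0003, 0.0001, -0.0002, 0.0003, -0.0003, 0.0001] rows>= 0.0
```

Contact is light (Fz went from −1.7 to +2.4 N). Releasing and retreating.

{"name": "apply_moves", "arguments": {
  "deltas": [
    [[0,0,0,0,0,0],[0,0,0,0,0,0],[0,0,0,0,0,0],[0,0,0,0,0,0],[0,0,0,0,0,0],[0,0,-0.05,0,0,0],[0,0,-0.15,0,0,0],[0,0,-0.25,0,0,0],[0,0,-0.35,0,0,0],[-0.15,0,-0.4,0,0,0],[-0.25,0,-0.4,0,0,0],[-0.25,0,-0.4,0,0,0],[-0.25,0,-0.4,0,0,0],[-0.25,0,-0.4,0,0,0]]
  ],
  "jaw": 1
}}

```text
time_s: 15.3
position: [0.5951, 0.2213, 0.2293]
tool_rot: [2.224, 2.219, 0.002]
contact_force: [0.2, 0.3, 0.8]
grip_width: 0.0877
finger_force: 0.0
```

```bash
cat >> h.py <<'E'
def circ(W,sel):
    X=W[sel][:,:2];c,r=cv2.minEnclosingCircle((X*1000).astype(np.float32));return np.round(c,1),round(r,1),len(X)
E
python3 - <<'E'
from h import *
s,p,d,W=survey("w6",["socket","block_round"])
g=np.hypot(W[...,0]-.595,W[...,1]-.323);z=W[...,2]
print("block",circ(W,(g<.06)&(z>.021)&(z<.028)&(d>0)));print("base",circ(W,(g<.04)&(z>.033)&(z<.046)&(d>0)));print("top",circ(W,(g<.03)&(z>.07)&(z<.08)&(d>0)))
to([.424,.3214,.12],27.9,s)
E
```

```text
t 15.3 pos [0.5951 0.2213 0.2293] yaw 89.87 tilt [0.001  0.0011] F [0.25 0.33 0.76] w 0.0877 ff 0.0 q7 [ 0.04  0.89 -0.95  1.55  0.78  1.11 -1.09]
socket       0.91 px 113,85 ctr 424.5,320.8 size 56.2x56.2 longaxis 117.6 z97 0.0275 zmed 0.0257 col [241. 241. 222.]
block_round  0.75 px 285,82 ctr 595.1,322.1 size 87.6x86.6 longaxis 138.4 z97 0.0395 zmed 0.0245 col [240. 220. 160.]
block_round  0.64 px 110,85 ctr 424.4,320.7 size 55.9x55.8 longaxis 27.7 z97 0.0275 zmed 0.0258 col [241. 240. 222.]
block (array([595. , 322.2]), 43.9, 2573)
base (array([594.7, 322.3]), 33.0, 1866)
top (array([594.8, 322.2]), 21.0, 1085)
to [0.424, 0.3214, 0.12] 27.9 -> [0.2489, -0.4286, 0.273, 0.0001, -0.0005, 0.3443] rows>= 8.7
```

View pics/w6.png

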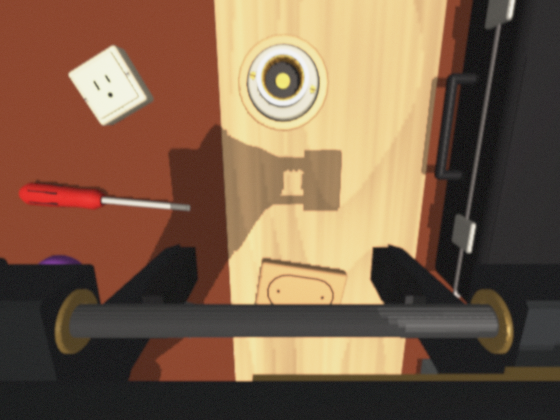

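The lampholder is within 0.3 mm of its block's centre (base ring at (284,83), concentric). The socket is at (113,85), yaw 27.7°, so that one is next.

{"name": "apply_moves", "arguments": {
  "deltas": [
    [[0.2485,-0.428,0.27,0,0,0.345],[0.2485,-0.428,0.27,0,0,0.345],[0.2485,-0.428,0.27,0,0,0.345],[0.2485,-0.428,0.27,0,0,0.345],[0.2485,-0.428,0.27,0,0,0.345],[0.2485,-0.428,0.27,0,0,0.345],[0.2485,-0.428,0.27,0,0,0.345],[0.2485,-0.428,0.27,0,0,0.345],[0.2485,-0.428,0.27,0,0,0.345],[0.2485,-0.428,0.27,0,0,0.345],[0.2485,-0.428,0.27,0,0,0.345],[0.2485,-0.428,0.27,0,0,0.345],[0.2485,-0.428,0.27,0,0,0.345],[0.2485,-0.428,0.27,0,0,0.345]]
  ]
}}

```text
time_s: 16.62
position: [0.4232, 0.3227, 0.1211]
tool_rot: [-3.047, -0.76, -0.001]
contact_force: [-0.1, -0.2, 1.4]
grip_width: 0.088
finger_force: 0.0
```

```bash
python3 - <<'E'
from h import *
s=st();to([.4244,.321,.029],27.7,s)
E
```

```text
t 16.62 pos [0.4232 0.3227 0.1211] yaw 28.02 tilt [ 0.001  -0.0014] F [-0.11 -0.23  1.39] w 0.088 ff 0.0 q7 [-0.42  0.84 -0.53  1.95  0.78  0.57 -2.57]
to [0.4244, 0.321, 0.029] 27.7 -> [0.0004, 0.0055, 0.2302, -0.0004, -0.0003, 0.0018] rows>= 2.2
```

Joint 7 is near its limit, so I'll turn a quarter and grip the other pair of sides.

{"name": "apply_moves", "arguments": {
  "deltas": [
    [[0,0.005,0,0,0,-0.498],[0,0.005,0,0,0,-0.498],[0,0.005,0,0,0,-0.498],[0,0.005,0,0,0,-0.498],[0,0.005,0,0,0,-0.498],[0,0.005,0,0,0,-0.498],[0,0.005,0,0,0,-0.498],[0,0.005,0,0,0,-0.498],[0,0.005,0,0,0,-0.498],[0,0.005,0,0,0,-0.498],[0,0.005,0,0,0,-0.498],[0,0.005,0,0,0,-0.498],[0,0.005,0,0,0,-0.498],[0,0.005,0,0,0,-0.498],[0,0.005,0,0,0,-0.498],[0,0.005,0,0,0,-0.498],[0,0.005,0,0,0,-0.498]]
  ]
}}

```text
time_s: 18.03
position: [0.4245, 0.3205, 0.1213]
tool_rot: [1.63, 2.686, 0.002]
contact_force: [-0.4, -0.3, -0.1]
grip_width: 0.0881
finger_force: 0.0
```

```bash
python3 - <<'E'
from h import *
s=st();to([.4244,.321,.029],117.7,s)
E
```

```text
t 18.03 pos [0.4245 0.3205 0.1213] yaw 117.49 tilt [0.0007 0.0013] F [-0.45 -0.3  -0.08] w 0.0881 ff 0.0 q7 [-0.23  0.95 -0.9   1.94  1.06  0.82 -1.26]
to [0.4244, 0.321, 0.029] 117.7 -> [0.0011, 0.0001, 0.2306, 0.0004, -0.0002, -0.0012] rows>= 2.2
```

{"name": "apply_moves", "arguments": {
  "deltas": [
    [[0.001,0,0.06,0,0,-0.001],[0.001,0,0.12,0,0,-0.001],[0.001,0,0.17,0,0,-0.001],[0.001,0,0.2,0,0,-0.001],[0.001,0,0.22,0,0,-0.001],[0.001,0,0.23,0,0,-0.001],[0.001,0,0.23,0,0,-0.001],[0.001,0,0.23,0,0,-0.001],[0.001,0,0.23,0,0,-0.001]]
  ]
}}

```text
time_s: 18.78
position: [0.4246, 0.3214, 0.03]
tool_rot: [1.624, 2.689, 0.004]
contact_force: [-0.2, -0.4, -0.6]
grip_width: 0.0882
finger_force: 0.0
```

{"name": "apply_moves", "arguments": {
  "deltas": [
    [[0,0,0,0,0,0],[0,0,0,0,0,0],[0,0,0,0,0,0],[0,0,0,0,0,0],[0,0,0,0,0,0],[0,0,0,0,0,0],[0,0,0,0,0,0]]
  ],
  "jaw": -1,
  "newtons": 15
}}

```text
time_s: 19.37
position: [0.4243, 0.321, 0.0293]
tool_rot: [1.624, 2.689, 0.002]
contact_force: [-0.5, -0.5, 0.9]
grip_width: 0.0558
finger_force: 15.0
```

```bash
python3 - <<'E'
from h import *
s=st();to([.589,-.3473,.12],79.3,s);to([.4244,.321,.12],117.7,s)
E
```

```text
t 19.37 pos [0.4243 0.321  0.0293] yaw 117.73 tilt [0.0007 0.0013] F [-0.53 -0.52  0.93] w 0.0558 ff 15.0 q7 [-0.29  1.09 -0.78  1.96  1.27  0.71 -1.42]
to [0.589, -0.3473, 0.12] 79.3 -> [-1.6702, -0.4127, -0.2285, 0.0003, -0.0004, 0.2135] rows>= 16.6
to [0.4244, 0.321, 0.12] 117.7 -> [0.0001, 0.0005, -0.2267, 0.0004, -0.0002, 0.0002] rows>= 2.2
```

{"name": "apply_moves", "arguments": {
  "deltas": [
    [[0,0,-0.02,0,0,0],[0,0,-0.08,0,0,0],[0,0,-0.16,0,0,0],[0,0,-0.23,0,0,0],[-0.05,-0.01,-0.24,0,0,0.01],[-0.13,-0.03,-0.24,0,0,0.03],[-0.9,-0.222,-0.24,0,0,0.115],[-0.9,-0.222,-0.24,0,0,0.115],[-0.9,-0.222,-0.24,0,0,0.115],[-0.9,-0.222,-0.24,0,0,0.115],[-0.9,-0.222,-0.24,0,0,0.115],[-0.9,-0.222,-0.24,0,0,0.115],[-0.9,-0.222,-0.24,0,0,0.115],[-0.9,-0.222,-0.24,0,0,0.115],[-0.9,-0.222,-0.24,0,0,0.115],[-0.9,-0.222,-0.24,0,0,0.115]]
  ]
}}

```text
time_s: 20.7
position: [0.5131, -0.0409, 0.1249]
tool_rot: [-2.086, -2.349, -0.002]
contact_force: [-0.1, 1.1, 0.1]
grip_width: 0.0559
finger_force: 15.0
```

```bash
python3 - <<'E'
from h import *
s=st();to([.589,-.3473,.12],79.3,s)
E
```

```text
t 20.7 pos [ 0.5131 -0.0409  0.1249] yaw 96.79 tilt [0.0011 0.0008] F [-0.07  1.14  0.05] w 0.0559 ff 15.0 q7 [ 0.47  0.9  -0.83  1.99  1.03  0.74 -0.89]
to [0.589, -0.3473, 0.12] 79.3 -> [-0.7831, 0.0978, 0.0115, 0.0002, -0.0004, 0.0972] rows>= 7.6
```

{"name": "apply_moves", "arguments": {
  "deltas": [
    [[-0.783,0.098,0.012,0,0,0.097],[-0.783,0.098,0.012,0,0,0.097],[-0.783,0.098,0.012,0,0,0.097],[-0.783,0.098,0.012,0,0,0.097],[-0.783,0.098,0.012,0,0,0.097],[-0.783,0.098,0.012,0,0,0.097],[-0.783,0.098,0.012,0,0,0.097],[-0.783,0.098,0.012,0,0,0.097],[-0.783,0.098,0.012,0,0,0.097],[-0.783,0.098,0.012,0,0,0.097],[-0.783,0.098,0.012,0,0,0.097],[-0.783,0.098,0.012,0,0,0.097],[-0.783,0.098,0.012,0,0,0.097],[-0.783,0.098,0.012,0,0,0.097]]
  ]
}}

```text
time_s: 21.87
position: [0.5907, -0.3435, 0.12]
tool_rot: [-2.411, -2.013, -0.002]
contact_force: [-0.6, -0.3, -0.9]
grip_width: 0.0559
finger_force: 15.0
```

```bash
python3 - <<'E'
from h import *
s=st();to([.589,-.3473,.0545],79.3,s)
E
```

```text
t 21.87 pos [ 0.5907 -0.3435  0.12  ] yaw 79.73 tilt [0.0018 0.0003] F [-0.59 -0.33 -0.89] w 0.0559 ff 15.0 q7 [ 0.85  1.06 -0.83  1.46  0.86  1.01 -0.38]
to [0.589, -0.3473, 0.0545] 79.3 -> [-0.0105, -0.0025, 0.1637, 0.0001, -0.0006, 0.0024] rows>= 1.6
```

{"name": "apply_moves", "arguments": {
  "deltas": [
    [[0,0,0.03,0,0,0],[0,0,0.07,0,0,0],[0,0,0.1,0,0,0],[0,0,0.12,0,0,0],[0,0,0.135,0,0,0],[0,0,0.145,0,0,0],[0,0,0.145,0,0,0],[0,0,0.145,0,0,0],[0,0,0.145,0,0,0]]
  ]
}}

```text
time_s: 22.62
position: [0.5909, -0.3451, 0.0623]
tool_rot: [2.414, 2.01, 0.003]
contact_force: [-0.4, 1.1, 0.1]
grip_width: 0.0555
finger_force: 15.0
```

```bash
python3 - <<'E'
from h import *
s=st();to([.589,-.3473,.0537],79.3,s)
E
```

```text
t 22.62 pos [ 0.5909 -0.3451  0.0623] yaw 79.57 tilt [0.0014 0.0016] F [-0.44  1.11  0.11] w 0.0555 ff 15.0 q7 [ 0.83  1.13 -0.79  1.47  0.92  0.93 -0.42]
to [0.589, -0.3473, 0.0537] 79.3 -> [-0.0063, -0.0038, 0.0214, 0.0005, -0.0004, 0.0015] rows>= 0.2
```

{"name": "apply_moves", "arguments": {
  "deltas": [
    [[-0.006,-0.004,0,0,0,0.0015],[-0.006,-0.004,0,0,0,0.0015],[-0.006,-0.004,0.008,0,0,0.0015],[-0.006,-0.004,0.014,0,0,0.0015],[-0.006,-0.004,0.018,0,0,0.0015],[-0.006,-0.004,0.02,0,0,0.0015],[-0.006,-0.004,0.022,0,0,0.0015],[-0.006,-0.004,0.022,0,0,0.0015],[-0.006,-0.004,0.022,0,0,0.0015]]
  ]
}}

```text
time_s: 23.37
position: [0.5882, -0.347, 0.0534]
tool_rot: [-2.418, -2.004, -0.001]
contact_force: [-4.0, 0.7, 5.4]
grip_width: 0.0562
finger_force: 15.0
```

```bash
python3 - <<'E'
from h import *
s=st();to([.589,-.3473,.0535],79.3,s)
E
```

```text
t 23.37 pos [ 0.5882 -0.347   0.0534] yaw 79.31 tilt [ 0.0011 -0.0001] F [-4.04  0.67  5.38] w 0.0562 ff 15.0 q7 [ 0.84  1.14 -0.78  1.47  0.93  0.92 -0.42]
to [0.589, -0.3473, 0.0535] 79.3 -> [-0.0003, 0.002, -0.0002, -0.0, -0.0004, 0.0] rows>= 0.0
```

{"name": "apply_moves", "arguments": {
  "deltas": [
    [[0,0,0,0,0,0],[0,0,0,0,0,0],[0,0,0,0,0,0],[0,0,0,0,0,0],[0,0,-0.05,0,0,0],[0,0,-0.15,0,0,0],[0,0,-0.25,0,0,0],[0,0,-0.35,0,0,0],[-0.15,0,-0.4,0,0,0],[-0.25,0,-0.4,0,0,0],[-0.25,0,-0.4,0,0,0],[-0.25,0,-0.4,0,0,0],[-0.25,0,-0.4,0,0,0],[-0.25,0,-0.4,0,0,0]]
  ],
  "jaw": 1
}}

```text
time_s: 24.53
position: [0.5702, -0.444, 0.2124]
tool_rot: [-2.416, -2.006, -0.004]
contact_force: [-0.6, 0.3, -0.2]
grip_width: 0.088
finger_force: 0.0
```

```bash
cat >> h.py <<'E'
def rect(W,sel):
    (c,sz,a)=cv2.minAreaRect((W[sel][:,:2]*1000).astype(np.float32))
    if sz[0]<sz[1]: a+=90
    return np.round(c,1),np.round(sz,1),round(a%180,1)
E
python3 - <<'E'
from h import *
s=st();p,d=camera("wrist");cv2.imwrite("pics/w7.png",p[:,:,::-1]);K,T=wfc("wrist",s);W=cloud(K,T,d)
g=np.hypot(W[...,0]-.589,W[...,1]+.347);z=W[...,2]
print("block",rect(W,(g<.065)&(z>.021)&(z<.027)&(d>0)));print("body",rect(W,(g<.05)&(z>.036)&(z<.055)&(d>0)));print("face",rect(W,(g<.05)&(z>.0485)&(z<.055)&(d>0)))
to([.4394,.0631,.13],163,s)
E
```

```text
t 24.53 pos [ 0.5702 -0.444   0.2124] yaw 79.4 tilt [0.0032 0.0002] F [-0.64  0.3  -0.15] w 0.088 ff 0.0 q7 [ 0.97  1.01 -0.89  1.25  0.77  1.23 -0.12]
block (array([ 589.3, -348. ]), array([78.9, 80. ]), 169.4)
body (array([ 588.1, -346.4]), array([55.6, 56.1]), 169.4)
face (array([ 588.3, -346.9]), array([44.9, 49.6]), 169.4)
to [0.4394, 0.0631, 0.13] 163 -> [1.1853, -0.5545, 0.2096, 0.0008, -0.0008, -0.4644] rows>= 12.7
```

View pics/w7.png

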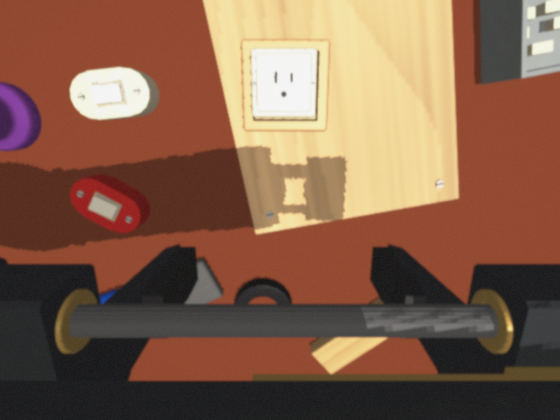

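The socket sits on the square block (body at columns 251–320, block 242–329) within about 1 mm, and it is aligned. Now the terminal strip.

{"name": "apply_moves", "arguments": {
  "deltas": [
    [[0.95,-0.44,0.1,0,0,-0.464],[0.95,-0.44,0.1,0,0,-0.464],[0.95,-0.44,0.1,0,0,-0.464],[0.95,-0.44,0.1,0,0,-0.464],[0.95,-0.44,0.1,0,0,-0.464],[0.95,-0.44,0.1,0,0,-0.464],[0.95,-0.44,0.1,0,0,-0.464],[0.95,-0.44,0.1,0,0,-0.464],[0.95,-0.44,0.1,0,0,-0.464],[0.95,-0.44,0.1,0,0,-0.464],[0.95,-0.44,0.1,0,0,-0.464],[0.95,-0.44,0.1,0,0,-0.464],[0.95,-0.44,0.1,0,0,-0.464],[0.95,-0.44,0.1,0,0,-0.464],[0.95,-0.44,0.1,0,0,-0.464],[0.95,-0.44,0.1,0,0,-0.464]]
  ]
}}

```text
time_s: 25.92
position: [0.4674, -0.0398, 0.1732]
tool_rot: [0.472, 3.105, 0.002]
contact_force: [-0.1, -0.2, 0.1]
grip_width: 0.0881
finger_force: 0.0
```

```bash
python3 - <<'E'
from h import *
s=st();to([.4394,.0631,.12],163,s)
E
```

```text
t 25.92 pos [ 0.4674 -0.0398  0.1732] yaw 162.7 tilt [-0.0003  0.0012] F [-0.1  -0.22  0.08] w 0.0881 ff 0.0 q7 [ 0.63  0.91 -1.15  2.09  1.09  0.95  0.12]
to [0.4394, 0.0631, 0.12] 163 -> [0.1432, 0.2246, 0.1333, 0.0004, 0.0001, -0.0017] rows>= 2.9
```

{"name": "apply_moves", "arguments": {
  "deltas": [
    [[0.143,0.2245,0.133,0,0,-0.002],[0.143,0.2245,0.133,0,0,-0.002],[0.143,0.2245,0.133,0,0,-0.002],[0.143,0.2245,0.133,0,0,-0.002],[0.143,0.2245,0.133,0,0,-0.002],[0.143,0.2245,0.133,0,0,-0.002],[0.143,0.2245,0.133,0,0,-0.002],[0.143,0.2245,0.133,0,0,-0.002]]
  ]
}}

```text
time_s: 26.58
position: [0.4398, 0.0617, 0.1204]
tool_rot: [0.464, 3.106, 0.001]
contact_force: [-1.6, -0.4, -0.4]
grip_width: 0.0881
finger_force: 0.0
```

```bash
python3 - <<'E'
from h import *
s=st();to([.4394,.0631,.03],163,s)
p,d=camera("wrist");cv2.imwrite("pics/w8.png",p[:,:,::-1])
E
```

```text
t 26.58 pos [0.4398 0.0617 0.1204] yaw 162.99 tilt [-0.0012  0.0009] F [-1.58 -0.41 -0.43] w 0.0881 ff 0.0 q7 [ 0.36  0.97 -1.07  2.19  1.27  0.86 -0.28]
to [0.4394, 0.0631, 0.03] 163 -> [0.0023, 0.0028, 0.2259, 0.0003, 0.0004, -0.0001] rows>= 2.2
```

View pics/w8.png

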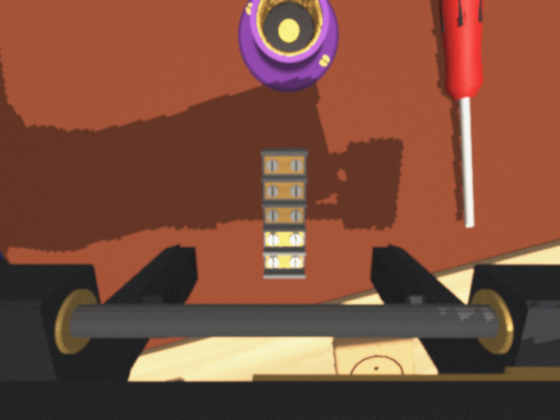

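The terminal strip is centred between the fingers (column 285, rows 150–278) and parallel to them. The purple lampholder and the screwdriver are clear. Descending and gripping.

{"name": "apply_moves", "arguments": {
  "deltas": [
    [[0.002,0.001,0.06,0,0,0],[0.002,0.002,0.12,0,0,0],[0.002,0.002,0.17,0,0,0],[0.002,0.002,0.2,0,0,0],[0.002,0.002,0.22,0,0,0],[0.002,0.002,0.227,0,0,0],[0.002,0.002,0.227,0,0,0],[0.002,0.002,0.227,0,0,0],[0.002,0.002,0.227,0,0,0]]
  ]
}}

```text
time_s: 27.38
position: [0.4393, 0.0644, 0.0301]
tool_rot: [0.46, 3.106, 0.003]
contact_force: [-0.7, 0.7, 0.4]
grip_width: 0.0882
finger_force: 0.0
```

{"name": "apply_moves", "arguments": {
  "deltas": [
    [[0,0,0,0,0,0],[0,0,0,0,0,0],[0,0,0,0,0,0],[0,0,0,0,0,0],[0,0,0,0,0,0],[0,0,0,0,0,0],[0,0,0,0,0,0],[0,0,0,0,0,0],[0,0,0,0,0,0],[0,0,0,0,0,0]]
  ],
  "jaw": -1,
  "newtons": 15
}}

```text
time_s: 28.22
position: [0.4387, 0.0642, 0.0292]
tool_rot: [0.459, 3.107, 0.001]
contact_force: [-0.6, -0.9, -0.7]
grip_width: 0.0318
finger_force: 15.0
```

```bash
python3 - <<'E'
from h import *
s=st();to([.6233,-.0972,.12],181.6,s)
E
```

```text
t 28.22 pos [0.4387 0.0642 0.0292] yaw 163.18 tilt [-0.0002  0.0009] F [-0.64 -0.86 -0.68] w 0.0318 ff 15.0 q7 [ 0.3   1.15 -0.96  2.21  1.55  0.84 -0.49]
to [0.6233, -0.0972, 0.12] 181.6 -> [-0.5585, -0.2524, -0.227, 0.0003, 0.0001, -0.1023] rows>= 6.3
```

{"name": "apply_moves", "arguments": {
  "deltas": [
    [[0,0,-0.02,0,0,0],[0,0,-0.08,0,0,0],[0,0,-0.16,0,0,0],[-0.05,-0.02,-0.22,0,0,-0.01],[-0.13,-0.06,-0.227,0,0,-0.03],[-0.556,-0.252,-0.227,0,0,-0.102],[-0.556,-0.252,-0.227,0,0,-0.102],[-0.556,-0.252,-0.227,0,0,-0.102],[-0.556,-0.252,-0.227,0,0,-0.102],[-0.556,-0.252,-0.227,0,0,-0.102],[-0.556,-0.252,-0.227,0,0,-0.102],[-0.556,-0.252,-0.227,0,0,-0.102],[-0.556,-0.252,-0.227,0,0,-0.102],[-0.556,-0.252,-0.227,0,0,-0.102],[-0.556,-0.252,-0.227,0,0,-0.102],[-0.556,-0.252,-0.227,0,0,-0.102]]
  ]
}}

```text
time_s: 29.55
position: [0.6218, -0.0953, 0.1203]
tool_rot: [-0.047, 3.141, 0.002]
contact_force: [0.0, -0.1, -0.1]
grip_width: 0.0319
finger_force: 15.0
```

```bash
python3 - <<'E'
from h import *
s=st();to([.6223,-.0972,.0535],181.6,s)
E
```

```text
t 29.55 pos [ 0.6218 -0.0953  0.1203] yaw -178.29 tilt [-0.0003  0.0014] F [ 0.04 -0.09 -0.11] w 0.0319 ff 15.0 q7 [ 0.6   1.11 -1.08  1.64  1.09  1.11  0.8 ]
to [0.6223, -0.0972, 0.0535] 181.6 -> [-0.0011, -0.005, 0.1669, 0.0004, 0.0001, 0.0006] rows>= 1.6
```

{"name": "apply_moves", "arguments": {
  "deltas": [
    [[0,-0.002,0.04,0,0,0],[0,-0.003,0.08,0,0,0],[0,-0.003,0.11,0,0,0],[0,-0.003,0.13,0,0,0],[0,-0.003,0.142,0,0,0],[0,-0.003,0.15,0,0,0],[0,-0.003,0.15,0,0,0],[0,-0.003,0.15,0,0,0],[0,-0.003,0.15,0,0,0]]
  ]
}}

```text
time_s: 30.3
position: [0.623, -0.0975, 0.0606]
tool_rot: [-0.042, 3.139, 0.002]
contact_force: [-0.4, -0.5, -1.4]
grip_width: 0.0317
finger_force: 15.0
```

```bash
python3 - <<'E'
from h import *
s=st();to([.6223,-.0972,.0535],181.6,s)
E
```

```text
t 30.3 pos [ 0.623  -0.0975  0.0606] yaw -178.46 tilt [-0.0018  0.0015] F [-0.44 -0.5  -1.37] w 0.0317 ff 15.0 q7 [ 0.59  1.19 -1.03  1.65  1.17  1.04  0.75]
to [0.6223, -0.0972, 0.0535] 181.6 -> [0.0018, 0.0008, 0.0178, 0.0005, 0.0006, -0.0003] rows>= 0.2
```

{"name": "apply_moves", "arguments": {
  "deltas": [
    [[0.0018,0.0008,0.006,0,0,0],[0.0018,0.0008,0.011,0,0,0],[0.0018,0.0008,0.014,0,0,0],[0.0018,0.0008,0.016,0,0,0],[0.0018,0.0008,0.0175,0,0,0],[0.0018,0.0008,0.0175,0,0,0],[0.0018,0.0008,0.0175,0,0,0]]
  ]
}}

```text
time_s: 30.88
position: [0.6218, -0.0974, 0.0533]
tool_rot: [-0.042, 3.141, 0.002]
contact_force: [-1.3, -0.8, 2.6]
grip_width: 0.0321
finger_force: 15.0
```

```bash
python3 - <<'E'
from h import *
s=st();to([.6223,-.0972,.0533],181.6,s)
E
```

```text
t 30.88 pos [ 0.6218 -0.0974  0.0533] yaw -178.46 tilt [-0.0007  0.001 ] F [-1.29 -0.75  2.58] w 0.0321 ff 15.0 q7 [ 0.58  1.2  -1.03  1.65  1.18  1.03  0.74]
to [0.6223, -0.0972, 0.0533] 181.6 -> [-0.0014, 0.0006, 0.0001, 0.0003, 0.0002, -0.0003] rows>= 0.0
```

{"name": "apply_moves", "arguments": {
  "deltas": [
    [[0,0,0,0,0,0],[0,0,0,0,0,0],[0,0,0,0,0,0],[0,0,0,0,0,0],[0,0,-0.05,0,0,0],[0,0,-0.15,0,0,0],[0,0,-0.25,0,0,0],[0,0,-0.35,0,0,0],[-0.15,0,-0.4,0,0,0],[-0.25,0,-0.4,0,0,0],[-0.25,0,-0.4,0,0,0],[-0.25,0,-0.4,0,0,0],[-0.25,0,-0.4,0,0,0],[-0.25,0,-0.4,0,0,0]]
  ],
  "jaw": 1
}}

```text
time_s: 32.05
position: [0.7207, -0.0947, 0.2125]
tool_rot: [0.044, -3.14, -0.002]
contact_force: [-0.1, 0.4, -0.3]
grip_width: 0.0882
finger_force: 0.0
```

```bash
python3 - <<'E'
from h import *
s=st();p,d=camera("wrist");cv2.imwrite("pics/w9.png",p[:,:,::-1]);K,T=wfc("wrist",s);W=cloud(K,T,d)
g=np.hypot(W[...,0]-.6233,W[...,1]+.097);z=W[...,2]
print("block",rect(W,(g<.075)&(z>.021)&(z<.027)&(d>0)));print("strip",rect(W,(g<.06)&(z>.036)&(z<.055)&(d>0)))
to([.4301,-.3241,.12],175.5,s)
E
```

```text
t 32.05 pos [ 0.7207 -0.0947  0.2125] yaw -178.4 tilt [0.0009 0.001 ] F [-0.08  0.42 -0.31] w 0.0882 ff 0.0 q7 [ 0.5   1.09 -1.12  1.23  0.96  1.36  1.05]
block (array([624.1, -97.2]), array([122.7,  56. ]), 1.5)
strip (array([623.2, -96.9]), array([95.6, 32. ]), 1.5)
to [0.4301, -0.3241, 0.12] 175.5 -> [0.7421, -0.5532, 0.2313, 0.0003, -0.0003, 0.0339] rows>= 9.2
```

View pics/w9.png

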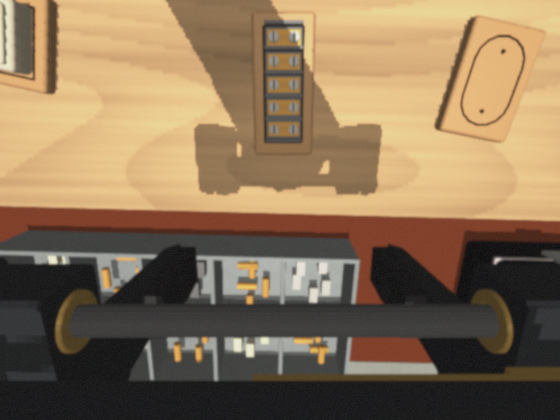

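The strip lies centred and parallel on the long block (strip (284,82), block (283,82)). Last is the white switch.

{"name": "apply_moves", "arguments": {
  "deltas": [
    [[0.742,-0.553,0.1,0,0,0.034],[0.742,-0.553,0.1,0,0,0.034],[0.742,-0.553,0.1,0,0,0.034],[0.742,-0.553,0.1,0,0,0.034],[0.742,-0.553,0.1,0,0,0.034],[0.742,-0.553,0.1,0,0,0.034],[0.742,-0.553,0.231,0,0,0.034],[0.742,-0.553,0.231,0,0,0.034],[0.742,-0.553,0.231,0,0,0.034],[0.742,-0.553,0.231,0,0,0.034],[0.742,-0.553,0.231,0,0,0.034],[0.742,-0.553,0.231,0,0,0.034],[0.742,-0.553,0.231,0,0,0.034],[0.742,-0.553,0.231,0,0,0.034]]
  ]
}}

```text
time_s: 33.27
position: [0.4332, -0.3224, 0.1215]
tool_rot: [0.121, 3.135, 0.003]
contact_force: [0.5, 0.8, 0.6]
grip_width: 0.0881
finger_force: 0.0
```

```bash
python3 - <<'E'
from h import *
s,p,d,W=survey("w10",["switch"])
g=np.hypot(W[...,0]-.43,W[...,1]+.324);z=W[...,2]
print("sw",rect(W,(g<.045)&(z>.015)&(z<.034)&(d>0)))
to([.4301,-.3241,.03],175.5,s)
E
```

```text
t 33.27 pos [ 0.4332 -0.3224  0.1215] yaw 175.57 tilt [-0.0038  0.0017] F [0.48 0.8  0.58] w 0.0881 ff 0.0 q7 [ 1.14  1.04 -1.09  1.91  1.15  0.99  0.98]
switch       0.75 px 135,168 ctr 390.1,-425.8 size 73.3x42.6 longaxis 138.4 z97 0.0318 zmed 0.0263 col [245.  67.  61.]
switch       0.68 px 282,210 ctr 429.9,-324.2 size 73.0x42.0 longaxis 175.8 z97 0.0319 zmed 0.0263 col [202. 189. 161.]
sw (array([ 429.7, -324.2]), array([42. , 73.3]), 175.8)
to [0.4301, -0.3241, 0.03] 175.5 -> [0.0083, -0.0052, 0.2288, 0.0006, 0.0012, 0.0004] rows>= 2.2
```

View pics/w10.png

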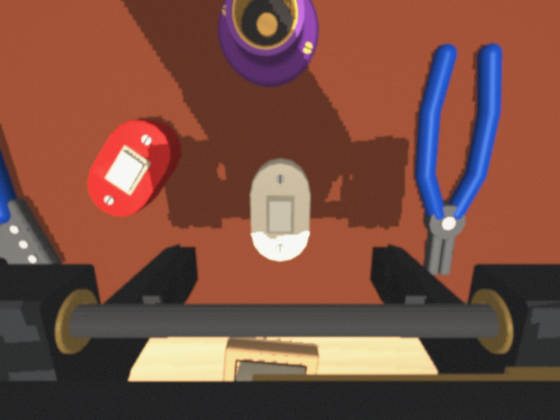

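The white switch sits centred between the fingers at (281,210). The red one at (133,168) and the pliers at (450,220) are clear. Descending.

{"name": "apply_moves", "arguments": {
  "deltas": [
    [[0.005,-0.003,0.06,0,0.001,0],[0.005,-0.003,0.12,0,0.001,0],[0.005,-0.003,0.17,0,0.001,0],[0.005,-0.003,0.2,0,0.001,0],[0.005,-0.003,0.217,0,0.001,0],[0.005,-0.003,0.225,0,0.001,0],[0.005,-0.003,0.225,0,0.001,0],[0.005,-0.003,0.225,0,0.001,0],[0.005,-0.003,0.225,0,0.001,0]]
  ]
}}

```text
time_s: 34.12
position: [0.4297, -0.3249, 0.0311]
tool_rot: [-0.125, -3.138, -0.001]
contact_force: [0.5, -0.0, 0.6]
grip_width: 0.0884
finger_force: 0.0
```

{"name": "apply_moves", "arguments": {
  "deltas": [
    [[0,0,0,0,0,0],[0,0,0,0,0,0],[0,0,0,0,0,0],[0,0,0,0,0,0],[0,0,0,0,0,0],[0,0,0,0,0,0],[0,0,0,0,0,0],[0,0,0,0,0,0],[0,0,0,0,0,0]]
  ],
  "jaw": -1,
  "newtons": 15
}}

```text
time_s: 34.87
position: [0.429, -0.3248, 0.0302]
tool_rot: [-0.125, -3.137, -0.002]
contact_force: [0.6, -0.0, 0.2]
grip_width: 0.042
finger_force: 15.0
```

```bash
python3 - <<'E'
from h import *
s=st();u=np.array([np.cos(np.radians(175.7)),np.sin(np.radians(175.7))]);print("obj along tool x mm",1000*u@(np.array([.43,-.3242])-s["position"][:2]))
to([.6138,.0938,.12],170.6,s)
E
```

```text
t 34.87 pos [ 0.429  -0.3248  0.0302] yaw 175.43 tilt [0.0026 0.0013] F [ 0.6  -0.04  0.22] w 0.042 ff 15.0 q7 [ 1.1   1.18 -0.99  1.93  1.34  0.91  0.86]
obj along tool x mm -0.9844033606037821
to [0.6138, 0.0938, 0.12] 170.6 -> [-0.3766, 1.0803, -0.2241, 0.0004, -0.0008, 0.0268] rows>= 11.2
```

{"name": "apply_moves", "arguments": {
  "deltas": [
    [[0,0,-0.02,0,0,0],[0,0,-0.08,0,0,0],[0,0,-0.16,0,0,0],[-0.02,0.06,-0.22,0,0,0.005],[-0.05,0.14,-0.23,0,0,0.01],[-0.34,0.98,-0.23,0,0,0.027],[-0.34,0.98,-0.23,0,0,0.027],[-0.34,0.98,-0.23,0,0,0.027],[-0.34,0.98,-0.23,0,0,0.027],[-0.34,0.98,-0.23,0,0,0.027],[-0.34,0.98,-0.23,0,0,0.027],[-0.34,0.98,-0.23,0,0,0.027],[-0.34,0.98,-0.23,0,0,0.027],[-0.34,0.98,-0.23,0,0,0.027],[-0.34,0.98,-0.23,0,0,0.027],[-0.34,0.98,-0.23,0,0,0.027],[-0.34,0.98,-0.23,0,0,0.027],[-0.34,0.98,-0.23,0,0,0.027],[-0.34,0.98,-0.23,0,0,0.027]]
  ]
}}

```text
time_s: 36.45
position: [0.5957, 0.0529, 0.1222]
tool_rot: [-0.262, -3.128, 0.0]
contact_force: [-0.8, 0.3, -0.6]
grip_width: 0.0418
finger_force: 15.0
```

```bash
python3 - <<'E'
from h import *
s=st();to([.6128,.094,.062],170.6,s)
E
```

```text
t 36.45 pos [0.5957 0.0529 0.1222] yaw 170.44 tilt [ 0.0031 -0.0003] F [-0.75  0.29 -0.58] w 0.0418 ff 15.0 q7 [ 0.37  1.07 -1.06  1.73  1.09  1.05  0.31]
to [0.6128, 0.094, 0.062] 170.6 -> [-0.0255, 0.1085, 0.1503, -0.0001, -0.001, -0.0009] rows>= 1.8
```

{"name": "apply_moves", "arguments": {
  "deltas": [
    [[-0.01,0.05,0,0,-0.001,0],[-0.02,0.09,0.01,0,-0.001,0],[-0.0255,0.108,0.03,0,-0.001,-0.001],[-0.0255,0.108,0.07,0,-0.001,-0.001],[-0.0255,0.108,0.1,0,-0.001,-0.001],[-0.0255,0.108,0.125,0,-0.001,-0.001],[-0.0255,0.108,0.14,0,-0.001,-0.001],[-0.0255,0.108,0.15,0,-0.001,-0.001],[-0.0255,0.108,0.15,0,-0.001,-0.001],[-0.0255,0.108,0.15,0,-0.001,-0.001],[-0.0255,0.108,0.15,0,-0.001,-0.001]]
  ]
}}

```text
time_s: 37.37
position: [0.6134, 0.0961, 0.0629]
tool_rot: [0.254, 3.13, 0.003]
contact_force: [0.7, -0.3, -1.6]
grip_width: 0.0417
finger_force: 15.0
```

```bash
python3 - <<'E'
from h import *
s=st();to([.6128,.094,.0544],170.6,s)
E
```

```text
t 37.37 pos [0.6134 0.0961 0.0629] yaw 170.74 tilt [-0.0013  0.0017] F [ 0.72 -0.28 -1.6 ] w 0.0417 ff 15.0 q7 [ 0.27  1.17 -1.01  1.68  1.16  1.01  0.24]
to [0.6128, 0.094, 0.0544] 170.6 -> [0.0006, -0.0055, 0.0213, 0.0005, 0.0004, 0.0008] rows>= 0.2
```

{"name": "apply_moves", "arguments": {
  "deltas": [
    [[0.0006,-0.0055,0,0,0,0.0008],[0.0006,-0.0055,0.003,0,0,0.0008],[0.0006,-0.0055,0.009,0,0,0.0008],[0.0006,-0.0055,0.014,0,0,0.0008],[0.0006,-0.0055,0.018,0,0,0.0008],[0.0006,-0.0055,0.02,0,0,0.0008],[0.0006,-0.0055,0.0215,0,0,0.0008],[0.0006,-0.0055,0.0215,0,0,0.0008],[0.0006,-0.0055,0.0215,0,0,0.0008]]
  ]
}}

```text
time_s: 38.12
position: [0.6124, 0.0938, 0.0542]
tool_rot: [0.257, 3.13, 0.001]
contact_force: [-2.3, -1.9, 5.7]
grip_width: 0.0417
finger_force: 15.0
```

```bash
python3 - <<'E'
from h import *
s=st();to([.6128,.094,.0544],170.6,s)
E
```

```text
t 38.12 pos [0.6124 0.0938 0.0542] yaw 170.6 tilt [-0.0005  0.0007] F [-2.34 -1.93  5.72] w 0.0417 ff 14.99 q7 [ 0.27  1.18 -1.    1.68  1.18  1.    0.23]
to [0.6128, 0.094, 0.0544] 170.6 -> [-0.001, 0.0007, -0.0005, 0.0002, 0.0002, 0.0] rows>= 0.0
```

In contact at 6 N. Releasing, retreating and checking.

{"name": "apply_moves", "arguments": {
  "deltas": [
    [[0,0,0,0,0,0],[0,0,0,0,0,0],[0,0,0,0,0,0],[0,0,0,0,0,0],[0,0,-0.05,0,0,0],[0,0,-0.15,0,0,0],[0,0,-0.25,0,0,0],[0,0,-0.35,0,0,0],[-0.15,0,-0.45,0,0,0],[-0.25,0,-0.5,0,0,0],[-0.25,0,-0.5,0,0,0],[-0.25,0,-0.5,0,0,0],[-0.25,0,-0.5,0,0,0],[-0.25,0,-0.5,0,0,0]]
  ],
  "jaw": 1
}}

```text
time_s: 39.28
position: [0.7098, 0.0778, 0.2528]
tool_rot: [-0.255, -3.13, -0.001]
contact_force: [-0.7, -0.5, -0.3]
grip_width: 0.0883
finger_force: 0.0
```

```bash
python3 - <<'E'
from h import *
s=st();p,d=camera("wrist");cv2.imwrite("pics/w11.png",p[:,:,::-1]);K,T=wfc("wrist",s);W=cloud(K,T,d)
g=np.hypot(W[...,0]-.6138,W[...,1]-.094);z=W[...,2]
print("block",rect(W,(g<.065)&(z>.021)&(z<.027)&(d>0)));print("switch",rect(W,(g<.05)&(z>.036)&(z<.06)&(d>0)))
to([.60,-.18,.36],170,s)
E
```

```text
t 39.28 pos [0.7098 0.0778 0.2528] yaw 170.69 tilt [0.0015 0.0005] F [-0.68 -0.51 -0.34] w 0.0883 ff 0.0 q7 [ 0.27  1.03 -1.13  1.24  0.91  1.39  0.63]
block (array([614.6,  93.1]), array([65.9, 98.7]), 170.6)
switch (array([613.8,  94.3]), array([41.7, 73.3]), 169.8)
to [0.6, -0.18, 0.36] 170 -> [0.167, -0.6804, -0.268, 0.0001, -0.0005, 0.0039] rows>= 7.2
```

View pics/w11.png

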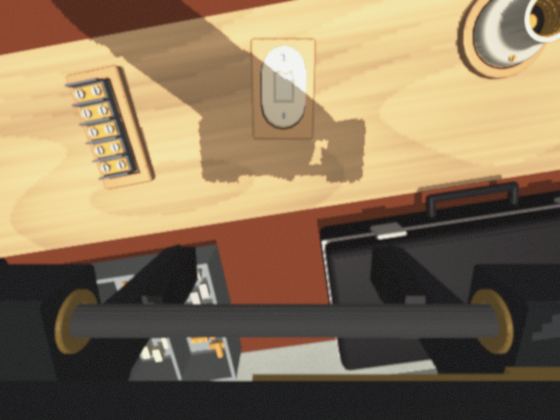

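The switch is centred on its block (283,88) within about 1 mm. I'll recheck the socket from straight above.

```bash
python3 - <<'E'
from h import *
s=st();to([.66,-.36,.22],169.3,s)
E
```

```text
t 39.33 pos [0.7094 0.0778 0.2526] yaw 170.75 tilt [ 0.0019 -0.0001] F [-0.26  0.81 -0.32] w 0.088 ff 0.0 q7 [ 0.27  1.03 -1.13  1.24  0.91  1.39  0.63]
to [0.66, -0.36, 0.22] 169.3 -> [-0.0542, -1.1002, 0.0815, -0.0, -0.0006, 0.008] rows>= 10.6
```

{"name": "apply_moves", "arguments": {
  "deltas": [
    [[-0.05,-1,0.08,0,0,0.008],[-0.05,-1,0.08,0,0,0.008],[-0.05,-1,0.08,0,0,0.008],[-0.05,-1,0.08,0,0,0.008],[-0.05,-1,0.08,0,0,0.008],[-0.05,-1,0.08,0,0,0.008],[-0.05,-1,0.08,0,0,0.008],[-0.05,-1,0.08,0,0,0.008],[-0.05,-1,0.08,0,0,0.008],[-0.05,-1,0.08,0,0,0.008],[-0.05,-1,0.08,0,0,0.008],[-0.05,-1,0.08,0,0,0.008],[-0.05,-1,0.08,0,0,0.008],[-0.05,-1,0.08,0,0,0.008]]
  ]
}}

```text
time_s: 40.5
position: [0.6656, -0.3175, 0.2215]
tool_rot: [0.289, 3.128, 0.004]
contact_force: [0.2, 0.4, -0.4]
grip_width: 0.088
finger_force: 0.0
```

{"name": "apply_moves", "arguments": {
  "deltas": [
    [[0,-0.08,0,0,0,0],[0,-0.08,0,0,0,0],[0,-0.08,0,0,0,0],[0,-0.08,0,0,0,0],[0,-0.08,0,0,0,0]]
  ]
}}

```text
time_s: 40.92
position: [0.6599, -0.3497, 0.2216]
tool_rot: [0.292, 3.127, 0.003]
contact_force: [0.3, 1.4, -0.6]
grip_width: 0.0879
finger_force: 0.0
```

```bash
python3 - <<'E'
from h import *
s=st();p,d=camera("wrist");K,T=wfc("wrist",s);W=cloud(K,T,d)
g=np.hypot(W[...,0]-.589,W[...,1]+.347);z=W[...,2]
b=(g<.065)&(z>.021)&(z<.027)&(d>0)
print("block",rect(W,b));print("body",rect(W,(g<.05)&(z>.036)&(z<.055)&(d>0)))
v,u=np.where(b);print(u.min(),u.max(),v.min(),v.max())
cv2.imwrite("pics/w12.png",cv2.resize(p[max(v.min()-8,0):v.max()+8,u.min()-8:u.max()+8,::-1],None,fx=4.5,fy=4.5,interpolation=cv2.INTER_CUBIC))
E
```

```text
t 40.92 pos [ 0.6599 -0.3497  0.2216] yaw 169.34 tilt [-0.0005  0.0022] F [ 0.31  1.36 -0.65] w 0.0879 ff 0.0 q7 [ 0.84  1.11 -1.14  1.14  0.96  1.41  1.23]
block (array([ 589.6, -347.6]), array([79.9, 78.8]), 79.3)
body (array([ 588.6, -346.7]), array([56.1, 55. ]), 79.3)
229 313 74 158
```

View pics/w12.png

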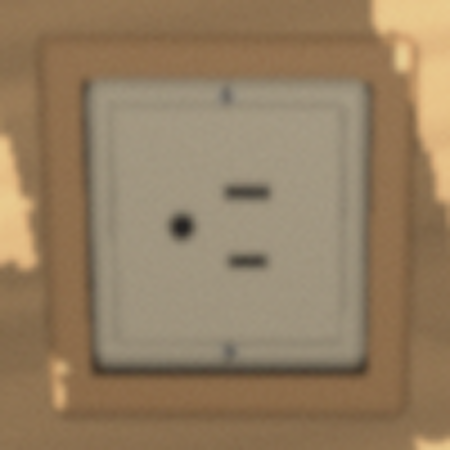

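The close-up shows even margins round the socket (43 and 40 px at the sides, 44 and 42 px top and bottom), so it is centred within about 1 mm and square. Handing in.

```bash
python3 -c "
from workcell import *
print(finish_job())"
```

```text
the job is handed in; nothing more can be done
None
```

All four devices stand upright on their blocks, each within about 1.5 mm of centre and aligned, with the pliers and screwdriver not touched; I handed the job in at about 41 s.

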